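# Post the used candle tin in the returns box

### The job

Post the red-lidded used tin into the returns box: push the box's self-closing flap open with one finger and, while it is held open, push the tin off the deck and through the opening with the other finger, then draw back so that the flap closes. Push the tin gently: do not grip or lift it, and do not let it touch the flap while it is still on the deck. Leave the blue-lidded tin on the deck and the candle pots and carton on the table where they are.

Things in the scene. Friction and masses are not known exactly. Their poses are not given: they have to be found in the camera images.
- returns_box: Fixed plywood box, 246 mm long (x), 172 wide (y). Origin on the table under the middle of the deck's drop edge; x points from deck to flap (away from the robot at yaw 0), y left, z up. Deck: flat board, top at z = 110, from x = -130 to its drop edge at x = 0; side rims 8 mm high, inner faces at y = +/-80. Beyond the drop edge the red flap covers the opening, rising away from the deck.
- hinge_mid (a point): Middle of the brass hinge rod (radius 4 mm, along the box's y) that carries the flap's upper edge: box frame x = 86, z = 150 mm. Highest part of the box: z = 154, x = 82 to 116. Nothing stands above the flap: fingers can press it and enter the opening from straight above.
- box_inside (a point): Middle of the box's inner floor, 6 mm above the table, at box frame x = -7 mm. The hollow runs under flap and deck: inside x = -124 to 110, y = +/-80 mm. The tin drops here.
- flap (a joint): Angle of the red flap, rad: 0 shut (sloping down from hinge rod to drop edge), grows as it is pushed down into the box; 1.14 hangs straight down, stop at 1.4. A spring shuts it when let go: about 0.08 N m to start, 0.16 N m at 0.9 rad (2 to 5 N at a fingertip). Flap 95 mm long from hinge to lower edge, 148 mm wide (y = +/-74), 4 mm thick.
- flap_edge (a point): Middle of the flap's lower edge (moves with the flap; at the deck's drop edge when shut).
- red_tin: Used candle tin to be posted: closed round aluminium tin with a red lid, 36 mm in diameter, 24 mm high, about 60 g, standing on the deck. Origin at the centre of its underside, z up. It stands on one side of the deck's middle line, the blue tin on the other.
- red_tin_center (a point): Centre of the red-lidded tin, 12 mm above its underside.
- blue_tin: Like tin with a blue lid, 36 mm in diameter, 24 mm high, standing on the deck on the other side; stays there. Origin at the centre of its underside.
- carton: Blue and white striped carton, 70 x 70 x 80 mm high, standing on the table beside the box; stays. Origin at the centre of its underside.
- orange_pot: White ceramic candle pot with orange bands, 72 mm in diameter, 85 mm high, on the table beside the box; stays. Origin at the centre of its underside.
- green_pot: White ceramic candle pot with green bands, 66 mm in diameter, 70 mm high, on the table beside the box; stays. Origin at the centre of its underside.
Mind the look-alikes: they are no part of the job. What is shaped like the red_tin but purple or turquoise is not meant.

How it is judged:
On the way, in this order (a step that is already met when the one before it is completed fails the run):
1. the flap is pushed open by a finger while the tin is still on the deck (value of joint flap above 0.25 rad and contact force between the fingers and flap above 0.2 N and z of red_tin_center in the frame of returns_box above 0.113 m), for 0.1 s.
2. the tin drops into the box while the flap is held open (value of joint flap above 0.25 rad and contact force between the fingers and flap above 0.1 N and z of red_tin_center in the frame of returns_box below 0.085 m), for 0.05 s.
At the end, for the whole second after the job is handed in: The red-lidded tin lies at rest inside the box (its centre less than 60 mm above the table, within the walls), the flap is shut (joint below 0.06 rad), the blue-lidded tin is within 12 mm and the carton and both pots within 15 mm of where they stood (z of red_tin_center in the frame of returns_box below 0.06 m and x of red_tin_center in the frame of returns_box between -0.124 and 0.11 m and y of red_tin_center in the frame of returns_box between -0.08 and 0.08 m and linear speed of red_tin below 0.03 m/s and value of joint flap below 0.06 rad and distance of blue_tin from where it was at the start of the episode below 0.012 m and distance of each of carton, orange_pot, green_pot from where it was at the start of the episode below 0.015 m); the robot touches nothing.
It fails at once if the red-lidded tin is lifted more than 12 mm off the deck (z of red_tin_center in the frame of returns_box above 0.134 m).
It fails at once if the red-lidded tin is gripped or pushed hard (over 12 N) (contact force between the fingers and red_tin above 12 N).
It fails at once if the red-lidded tin touches the flap while it is still on the deck (contact force between red_tin and flap above 0.3 N and z of red_tin_center in the frame of returns_box above 0.113 m).
It fails at once if the blue-lidded tin is moved more than 12 mm (distance of blue_tin from where it was at the start of the episode above 0.012 m).
It fails at once if the carton or a pot is moved more than 15 mm (distance of any of carton, orange_pot, green_pot from where it was at the start of the episode above 0.015 m).
It also fails if it takes over 35 s, if anything falls off the work surface, if the arm or the gripper's body presses on something with over 40 N, if the wrist force passes 120 N, or if a joint passes its speed limit or range.

### The arm

A 7-joint arm with a two-finger parallel gripper is mounted at the origin on the work surface. World frame = base frame: x ahead of the robot, y to its left, z up, the work surface at z = 0. Lengths are in m, angles in rad, forces in N, time in s.
With the tool pointing down it reaches from about 0.4 to 0.85 m from the base axis. Payload 10.4 kg.
Tool frame: the origin (TCP) lies at the very end of the fingers, on their centre line; the grasp point (between the pads) lies 19 mm behind it; z points along the fingers, y is the line along which they close (so a half turn about z gives the same grasp; the last joint's range is limited). The gripper opens to 87 mm and grips with 3 to 60 N. Pads are 19 mm wide; open, the fingers measure 117 mm over their backs; the gripper's body (75 mm by 190 mm) begins 51 mm behind the grasp point.
Start: joints at [-1.281, 0.332, -0.065, 1.46, 0.022, 1.35, -0.088], TCP at [0.192, 0.595, 0.223] pointing down, gripper open.
Joint ranges: [-2.6, 2.6], [-0.5, 2.12], [-1.47, 1.34], [0.16, 2.42], [-1.27, 4.41], [0.06, 2.06], [-2.6, 2.6]. Speed limits (rad/s): [2.22, 2.22, 2.79, 2.79, 3.14, 3.14, 3.14].

### API

Orientations are given as a unit quaternion [x, y, z, w].
In Python, from bench import r gives the robot as it stands.
- The arm moves only by the shell command python3 -m crank 'ROWS' [FORCE]. ROWS is JSON, a list that holds one entry, the list of rows, each a list of 5 numbers: the shift along the tool's x, y, z in mm, then the turn about the tool's z in degrees, then the opening, from -1 (shut) to 1 (fully open). A call has 1 to 20 rows; each row is the pose to reach, as a shift and turn from the pose commanded when the call began, along the tool's axes at that moment; what a row does not reach only later rows make up. A row lasts 1/10 s, in which the tool goes at most 50 mm and 8.59 degrees, less where a joint would pass 70% of its speed; a pose out of reach is approached as far as the arm can. A call with a gripper value outside its range is refused whole. The fingers move at their own pace and stop on an object; FORCE is the grip in N (left out, the last holds). Time passes only in rows, so rows that repeat a pose let the fingers close. It gives the time, the measured TCP pose, the force, the opening and the grip force at its end, in the units of the state.
- r.read_state(): the state, without advancing time (a new reading comes with each control period).
- r.camera(name): name is "scene" or "side" or "wrist"; returns a dict with "image" (384x512x3 uint8, red, green, blue), "vfov" (degrees; the focal length in pixels is half the picture's height over the tangent of half this angle, whatever the lens; pixels are square), "cx", "cy" (the principal point, pixels), "eye" and "attitude" of the camera in the world. Camera axes: x right, y down, z forward; pixel columns grow to the right and rows downward; lengths in m; the calibration is good to about 2 mm. A picture is of the moment at which its call begins. There is no depth.
- r.close_job(): hands the job in; it is judged then, once.
The state is a dict: "time": time; "joint_positions": joint angles; "joint_vel": joint speeds; "joint_torque": joint torques, N m; "ee_pos": TCP position; "eef_rot": TCP orientation; "ft_force": force on the tool from outside, world axes, zero at the start; "torque": the same for the moment, N m; "width": finger opening in m; "grip_force": force on a finger pad.
Only numpy, scipy, OpenCV 4.12 (cv2) and the standard library are available. Lean on these libraries where they do the work, as an engineer would, in place of code of your own. Each camera call takes 0.05 s, during which the arm holds its last target. There are 200 camera calls.

## Working session

There is one attempt and no reset: what is moved stays moved. The work goes in short steps, Python scripts to look and compute and a shell command to move; the robot and the scene stay as the last step left them, time stands still between calls to the robot, and variables do not carry over. Pictures are saved under pics/ and viewed, at most 12 in all, crops included, and the job is handed in when it is done.

```bash
mkdir -p pics; cat > h.py <<'E'
from bench import r
import numpy as np, cv2
from scipy.spatial.transform import Rotation as R
def snap(n,f):
    c=r.camera(n); cv2.imwrite('pics/'+f,cv2.cvtColor(c['image'],cv2.COLOR_RGB2BGR)); return c
def att(c):
    a=np.array(c['attitude'],float); return R.from_quat(a).as_matrix() if a.size==4 else a.reshape(3,3)
def ray(c,u,v,z):
    f=192/np.tan(np.radians(c['vfov'])/2)
    d=att(c)@np.array([(u-c['cx'])/f,(v-c['cy'])/f,1]); e=np.array(c['eye'])
    return e+d*(z-e[2])/d[2]
def proj(c,p):
    f=192/np.tan(np.radians(c['vfov'])/2)
    q=att(c).T@(np.array(p)-c['eye']); return q[:2]/q[2]*f+[c['cx'],c['cy']]
E
python3 - <<'E'
from h import *
import pickle
ims=[]
for n in ['scene','side','wrist']:
    c=snap(n,n+'0.png'); pickle.dump(c,open(n+'0.pkl','wb')); ims.append(c)
    print(n,c['vfov'],c['cx'],c['cy'],c['eye'],c['attitude'])
s=r.read_state(); print(s['time'],s['ee_pos'],s['eef_rot'],s['width'],s['ft_force'])
E
```

```text
scene 50.1459333825047 259.2133741843811 187.76269959190506 [ 0.90841061 -0.51199183  0.60032953] [ 0.84862159  0.27077384 -0.13316594 -0.43449943]
side 49.70196032284244 255.07094892049304 191.9781954533919 [0.43076138 0.86367404 0.66935278] [-0.07548876  0.87792599 -0.47175504  0.03153705]
wrist 62.377350833131395 253.06461471055752 194.98023952530386 [0.12925842 0.61450047 0.3843579 ] [0.80249265 0.58435188 0.07047538 0.09783474]
0.15 [0.19223124 0.59439853 0.22192274] [ 1.55739256e-01  9.87798049e-01 -5.42684706e-04 -6.75674877e-05] 0.08700574841250894 [ 0.49192647 -0.78506023 -0.15916682]
```

View pics/scene0.png

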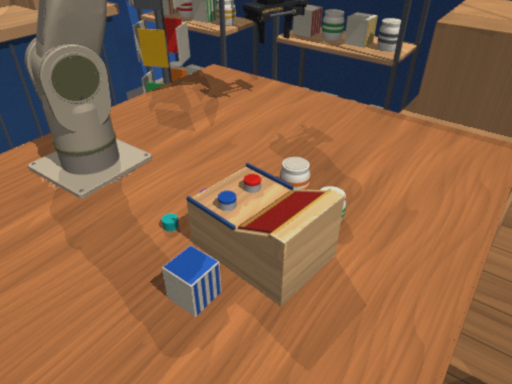

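View pics/side0.png

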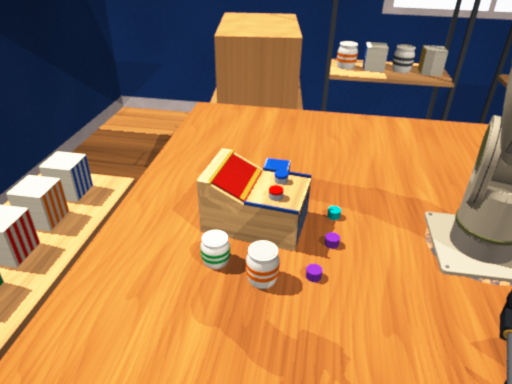

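The scene shows the box around (265,225), with the red tin's lid at (252,180), the blue lid at (228,198) and the carton at (192,280). In the side view the red lid is at (276,190) and the pots at (215,250) and (263,265). I'll enlarge both.

```bash
python3 - <<'E'
import cv2
a=cv2.imread('pics/scene0.png')[155:305,155:355]; cv2.imwrite('pics/sc.png',cv2.resize(a,None,fx=4,fy=4,interpolation=cv2.INTER_CUBIC))
a=cv2.imread('pics/side0.png')[145:295,180:380]; cv2.imwrite('pics/si.png',cv2.resize(a,None,fx=4,fy=4,interpolation=cv2.INTER_CUBIC))
E
```

```text
(no output)
```

View pics/sc.png

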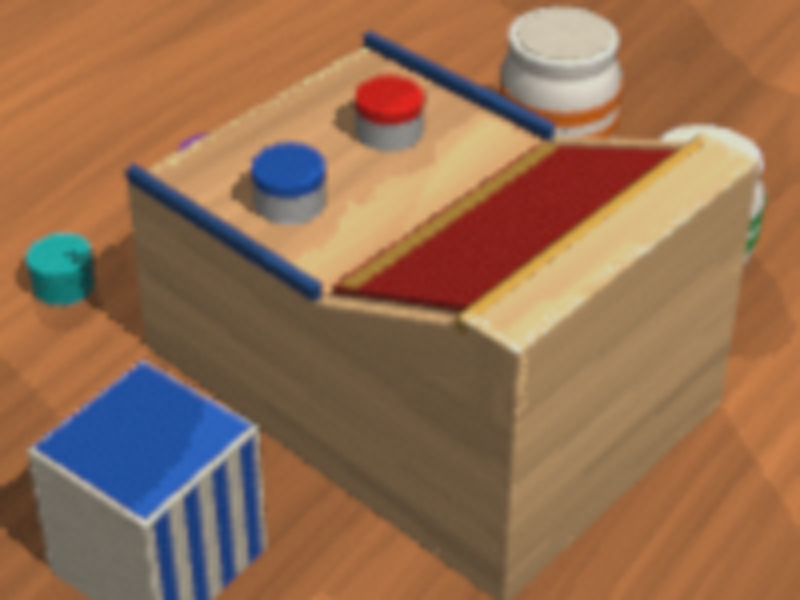

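View pics/si.png

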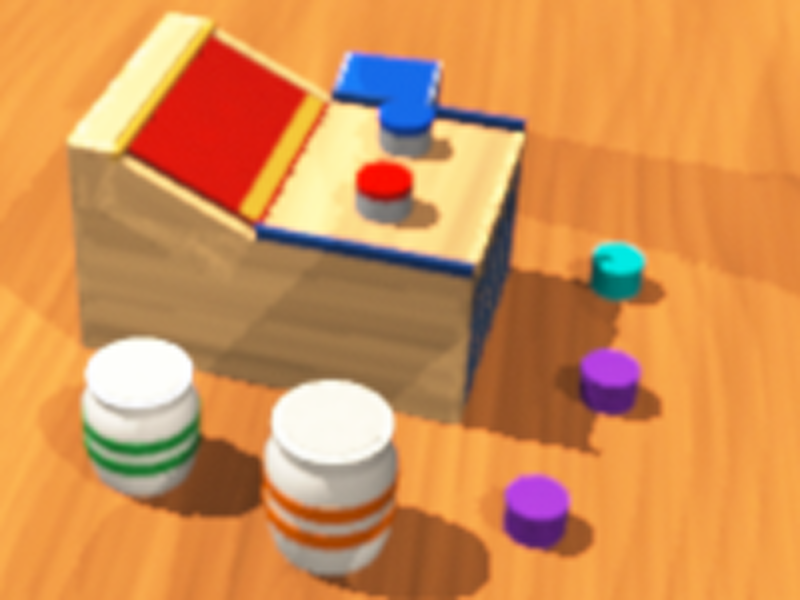

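The crops show the deck corners, rims, flap top and lids clearly. I'll fit the box pose (x, y, yaw) to both views together.

```bash
cat > fit.py <<'E'
from h import *
import pickle
from scipy.optimize import least_squares
C={n:pickle.load(open(n+'0.pkl','rb')) for n in('scene','side')}
off={'scene':(155,155),'side':(180,145)}
px=lambda n,U,V:np.array([(U+.5)/4-.5+off[n][0],(V+.5)/4-.5+off[n][1]])
P=[('scene',116,-86,154,522,352),('scene',116,86,154,757,165),('scene',116,-86,0,503,597),('scene',-130,-83,118,130,172),('scene',0,-83,118,320,292),('scene',-130,83,118,368,36),('scene',0,83,118,550,132),('scene',-130,-86,0,145,338),
('side',116,86,154,72,146),('side',116,-86,154,170,15),('side',82,-86,154,212,22),('side',82,86,154,118,150),('side',0,83,118,258,230),('side',-130,83,118,473,267),('side',-130,-83,118,523,123),('side',-130,86,0,463,418),('side',116,86,0,83,340)]
def W(q,p):
    c,s=np.cos(q[2]),np.sin(q[2]); p=np.array(p)/1000
    return np.array([q[0]+c*p[0]-s*p[1],q[1]+s*p[0]+c*p[1],p[2]])
def res(q): return np.ravel([proj(C[p[0]],W(q,p[1:4]))-px(p[0],*p[4:]) for p in P])
s=least_squares(res,[.55,0,0],loss='soft_l1'); q=s.x
print('box',q,np.degrees(q[2])); print(res(q).reshape(-1,2).round(1).tolist())
def tob(w):
    c,s_=np.cos(q[2]),np.sin(q[2]); d=w[:2]-q[:2]; return np.array([c*d[0]+s_*d[1],-s_*d[0]+c*d[1]])*1000
for nm,n,U,V,z in [('red','scene',390,97,134),('red','side',384,181,134),('blue','scene',289,167,134),('blue','side',406,115,134),('carton','scene',145,441,80),('carton','side',390,79,80),('orange','side',333,422,85),('orange','scene',563,37,85),('green','side',140,372,70)]:
    w=ray(C[n],*px(n,U,V),z/1000); print(nm,n,w.round(4),'box mm',tob(w).round(1))
E
python3 fit.py; python3 -c "
from h import *
s=r.read_state(); print(R.from_quat(s['eef_rot']).as_matrix().round(3),s['time'])"
```

```text
box [ 0.56840263 -0.00162052 -0.12063665] -6.911971045567064
[[-0.5, -0.8], [0.4, -2.2], [0.4, 1.0], [-0.4, -2.3], [-0.5, -2.4], [-1.1, -1.8], [0.0, -2.3], [0.1, 1.4], [-1.8, -1.6], [-1.0, -1.2], [0.6, -1.1], [0.2, -0.2], [-0.8, -2.2], [0.2, -1.6], [0.3, -1.6], [-1.1, 0.9], [-0.7, 1.2]]
red scene [0.5131 0.033  0.134 ] box mm [-59.1  27.7]
red side [0.5072 0.0484 0.134 ] box mm [-66.8  42.3]
blue scene [ 0.5085 -0.0415  0.134 ] box mm [-54.7 -46.8]
blue side [ 0.5028 -0.0292  0.134 ] box mm [-61.8 -35.3]
carton scene [ 0.534  -0.1747  0.08  ] box mm [ -13.3 -175.9]
carton side [ 0.5268 -0.1669  0.08  ] box mm [ -21.4 -169.1]
orange side [0.5125 0.2087 0.085 ] box mm [-80.8 202. ]
orange scene [0.5171 0.1991 0.085 ] box mm [-75. 193.]
green side [0.627 0.17  0.07 ] box mm [ 37.5 177.4]
[[-0.951  0.308 -0.   ]
 [ 0.308  0.951 -0.001]
 [-0.    -0.001 -1.   ]] 0.15
```

```bash
cat > fit2.py <<'E'
from fit import *
T=[(0,'scene',390,97,134),(0,'side',384,181,134),(1,'scene',289,167,134),(1,'side',406,115,134),(2,'scene',145,441,80),(2,'side',390,79,80),(3,'side',333,422,85),(3,'scene',563,37,85)]
def pr(n,p,a):
    c=C[n]; f=192/np.tan(np.radians(c['vfov'])/2)*(1+a[3])
    x=R.from_rotvec(a[:3]).as_matrix()@(att(c).T@(np.array(p)-c['eye']-0)); x=x[:2]/x[2]; return x*f+[c['cx'],c['cy']]
def split(v): return v[:3],{'scene':v[3:7],'side':v[7:11]},v[11:19].reshape(4,2),v[19]
def res2(v,fix):
    q,A,t,zs=split(v)
    o=[]
    for p in P: o+=list(pr(p[0],W(q,p[1:4])*[1,1,1+zs],A[p[0]])-px(p[0],*p[4:]))
    for i,n,U,V,z in T: o+=list(pr(n,[t[i,0],t[i,1],z/1000*(1+zs)],A[n])-px(n,U,V))
    o+=list(v[3:6]*1000*fix[0])+list(v[7:10]*1000*fix[0])+[v[6]*1000*fix[1],v[10]*1000*fix[1],zs*1000*fix[2]]
    return o
for fix in ([1,1,100],[.3,.1,100],[.3,100,.03],[.05,100,100],[100,100,.01]):
    v0=np.zeros(20); v0[:3]=q; v0[11:19]=[.51,.04,.505,-.035,.53,-.17,.515,.2]
    s=least_squares(res2,v0,args=(fix,),loss='soft_l1'); v=s.x; n=2*(len(P)+len(T))
    e=np.array(res2(v,[0,0,0]))[:n]
    print(fix,'rms',np.sqrt((e**2).mean()).round(2),'box',v[:3].round(4),'cams',v[3:11].round(4),'zs',v[19].round(3))
    for i in range(2):
        c_,s_=np.cos(v[2]),np.sin(v[2]); d=v[11+2*i:13+2*i]-v[:2]; print(v[11+2*i:13+2*i].round(4),'box',np.round([1e3*(c_*d[0]+s_*d[1]),1e3*(-s_*d[0]+c_*d[1])],1))
E
python3 fit2.py | tail -15
```

```text
[1, 1, 100] rms 0.89 box [ 0.568  -0.0008 -0.1222] cams [-0.0039  0.0001  0.     -0.0002 -0.0018  0.0005  0.     -0.0002] zs -0.0
[0.5086 0.0396] box [-63.8  32.9]
[ 0.5044 -0.0366] box [-58.7 -43.2]
[0.3, 0.1, 100] rms 0.79 box [ 0.5689 -0.0015 -0.1211] cams [-0.0041 -0.0002  0.0003 -0.0089 -0.0025  0.0014  0.0005 -0.0074] zs -0.0
[0.5089 0.0397] box [-64.5  33.7]
[ 0.5047 -0.0372] box [-59.5 -43.2]
[0.3, 100, 0.03] rms 0.62 box [ 5.677e-01 -2.000e-04 -1.216e-01] cams [-0.0005  0.0002 -0.0004 -0.      0.002   0.0006  0.0009 -0.    ] zs -0.043
[0.5078 0.041 ] box [-64.4  33.7]
[ 0.5034 -0.0353] box [-59.5 -42.6]
[0.05, 100, 100] rms 0.9 box [ 0.5676  0.0008 -0.1217] cams [-0.0059 -0.0005  0.0008 -0.     -0.0016  0.0007  0.0017 -0.    ] zs -0.0
[0.5082 0.0415] box [-63.9  33.3]
[ 0.504  -0.0349] box [-58.8 -43.1]
[100, 100, 0.01] rms 0.7 box [ 0.5681 -0.0015 -0.1208] cams [-0.  0. -0. -0.  0.  0.  0. -0.] zs -0.036
[0.5083 0.0396] box [-64.4  33.6]
[ 0.504  -0.0367] box [-59.5 -42.6]
```

View pics/wrist0.png

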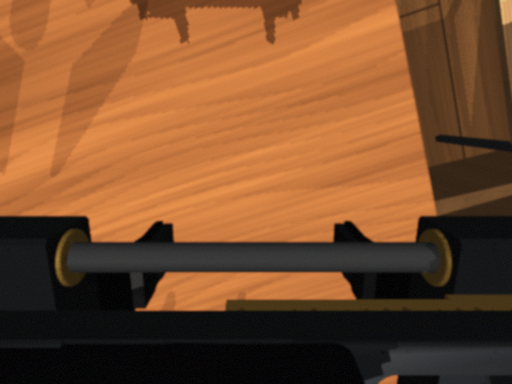

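The joint fit settles on the box at (0.568, 0.000), yaw -0.121, with the red tin at box (-64, 33.5) and the blue tin at (-59, -43). The different fits agree to about 1 mm. The wrist view shows only the table and the gripper rod.

Plan: line the fingers up with the box x axis, opened to about 57 mm, and lower them around the tin. A single +x push then makes the front finger open the flap while the rear finger pushes the tin.

```bash
cat > go.py <<'E'
from h import *
import sys
q=[.568,0.0,-.1215]
Rb=lambda a:np.array([[np.cos(a),-np.sin(a)],[np.sin(a),np.cos(a)]])
def plan(bx,by,z):
    s=r.read_state(); M=R.from_quat(s['eef_rot']).as_matrix(); p=np.array(s['ee_pos'])
    t=np.r_[np.array(q[:2])+Rb(q[2])@[bx/1e3,by/1e3],z/1e3]
    d=(M.T@(t-p))*1000
    cur=np.arctan2(M[1,1],M[0,1]); dw=(q[2]-cur+np.pi)%(2*np.pi)-np.pi
    print('t',s['time'],'target',t.round(4),'shift',d.round(1),'toolturn',np.degrees(-dw).round(2))
    b=Rb(q[2]).T@(p[:2]-q[:2])*1000; print('now box',b.round(1),'z',(p[2]*1e3).round(1),'w',round(s['width']*1e3,1),'F',np.round(s['ft_force'],1),'j',np.round(s['joint_positions'],2))
if __name__=='__main__': plan(*map(float,sys.argv[1:]))
E
python3 go.py -60 33.5 215
```

```text
t 0.15 target [0.5125 0.0405 0.215 ] shift [-475.1 -428.5    7.4] toolturn 79.04
now box [-445.   544.5] z 221.9 w 87.0 F [ 0.5 -0.8 -0.2] j [-1.28  0.33 -0.06  1.46  0.02  1.35 -0.09]
```

```bash
python3 -m crank '[[[-25,-22,0,4,0.31],[-50,-45,0,8,0.31],[-75,-68,0,12,0.31],[-105,-95,0,17,0.31],[-135,-122,0,22,0.31],[-165,-149,0,27,0.31],[-195,-176,0,32,0.31],[-225,-203,0,37,0.31],[-255,-230,0,42,0.31],[-285,-257,0,47,0.31],[-315,-284,0,52,0.31],[-345,-311,0,57,0.31],[-375,-338,0,62,0.31],[-400,-361,0,66,0.31],[-425,-383,0,70,0.31],[-445,-401,0,74,0.31],[-462,-416,0,77,0.31],[-475,-428.5,7,79,0.31],[-475,-428.5,7,79,0.31],[-475,-428.5,7,79,0.31]]]'; python3 go.py -60 33.5 140; python3 - <<'E'
from h import *
c=snap('wrist','w1.png'); d=snap('side','s1.png'); e=snap('scene','c1.png')
a=cv2.imread('pics/w1.png'); b=cv2.imread('pics/s1.png')[95:295,160:360]; e=cv2.imread('pics/c1.png')[105:305,155:355]
b=cv2.resize(b,(300,300),interpolation=cv2.INTER_CUBIC);e=cv2.resize(e,(300,300),interpolation=cv2.INTER_CUBIC)
a=cv2.resize(a,(480,360)); o=np.zeros((600,800,3),np.uint8); o[:300,480:780]=b; o[300:,480:780]=e; o[:360,:480]=a
cv2.imwrite('pics/m1.png',o)
E
```

```text
time: 2.15
ee_pos: [0.5121, 0.0413, 0.2149]
eef_rot: [0.748, 0.663, -0.0, -0.0]
ft_force: [0.1, 0.3, -0.3]
width: 0.057
grip_force: 0.0
t 2.15 target [0.5125 0.0405 0.14  ] shift [-0.7  0.6 74.9] toolturn 0.09
now box [-60.5  34.2] z 214.9 w 57.0 F [ 0.1  0.3 -0.3] j [-0.66  0.08  0.52  1.79 -0.04  1.28 -0.25]
```

View pics/m1.png

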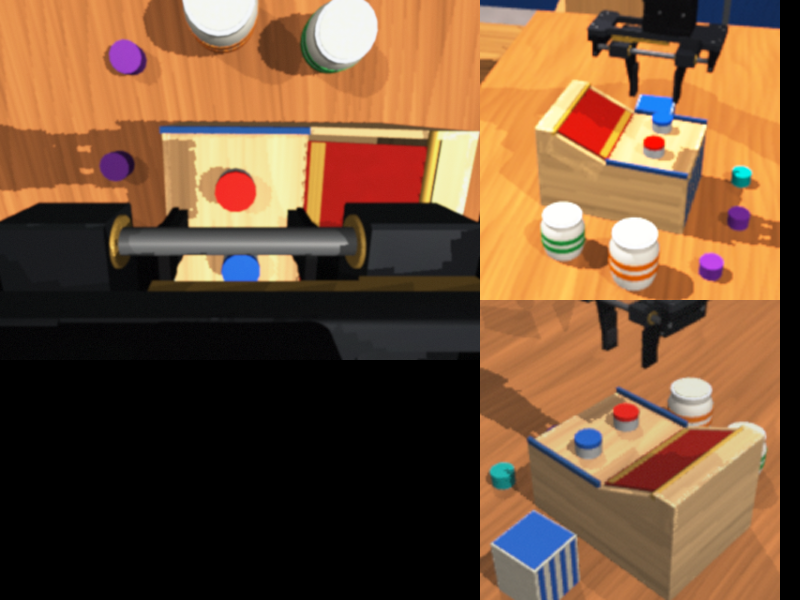

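Wrist view: the red lid is at about (252,203) in full-image pixels and lies between the fingers lengthwise. I'll measure it from this nearer view.

```bash
python3 - <<'E'
from h import *; from go import q,Rb
c=r.camera('wrist'); h=cv2.cvtColor(c['image'],cv2.COLOR_RGB2HSV)
m=((h[...,0]<5)|(h[...,0]>175))&(h[...,1]>190)&(h[...,2]>190); m=m.astype(np.uint8)
n,l,s,ce=cv2.connectedComponentsWithStats(m)
f=lambda u,v,z:(Rb(q[2]).T@(ray(c,u,v,z)[:2]-q[:2])*1000).round(1)
for i in range(1,n):
    if s[i,4]>200: print(s[i],ce[i].round(1),f(*ce[i],.134), f(s[i,0],ce[i][1],.134),f(s[i,0]+s[i,2],ce[i][1],.134))
k=512/480
for n_,U,V,z in [('rim x=-130',161,130,.118),('rim x=0',309,130,.118),('drop edge',306,180,.110)]: print(n_,f(U*k,V*k,z))
E
```

```text
[394 164  38  27 374] [414.7 179.1] [64.6 52.9] [48.5 52.9] [78.2 53. ]
[ 230  185   42   41 1388] [250.6 204.9] [-63.6  31.5] [-80.1  31.4] [-46.5  31.5]
rim x=-130 [-127.7   82.4]
rim x=0 [-0.  82.8]
drop edge [ 1.9 36.6]
```

The near view agrees: red tin at (-63.6, 31.5), rim points within 2 mm. Now lowering the fingers around it.

```bash
python3 -m crank '[[[-1,0,20,0,0.31],[-2,0,40,0,0.31],[-2,0,55,0,0.31],[-2,0,68,0,0.31],[-2,0,80,0,0.31],[-2,0,88,0,0.31],[-2,0,94,0,0.31],[-2,0,98,0,0.31],[-2,0,100,0,0.31],[-2,0,100,0,0.31]]]'; python3 go.py 11 32 115; python3 - <<'E'
from h import *
snap('side','s2.png'); snap('scene','c2.png')
b=cv2.imread('pics/s2.png')[125:245,185:345]; e=cv2.imread('pics/c2.png')[125:245,170:330]
cv2.imwrite('pics/m2.png',np.vstack([cv2.resize(x,None,fx=2.5,fy=2.5,interpolation=cv2.INTER_CUBIC) for x in(b,e)]))
E
```

```text
time: 3.35
ee_pos: [0.5122, 0.0388, 0.1156]
eef_rot: [0.749, 0.663, 0.0, -0.0]
ft_force: [-0.2, 0.5, 0.1]
width: 0.057
grip_force: 0.0
t 3.35 target [0.5828 0.0304 0.115 ] shift [ 0.2 71.1  0.6] toolturn 0.04
now box [-60.1  31.8] z 115.6 w 57.0 F [-0.2  0.5  0.1] j [-0.63  0.19  0.52  1.91 -0.1   1.07 -0.19]
```

View pics/m2.png

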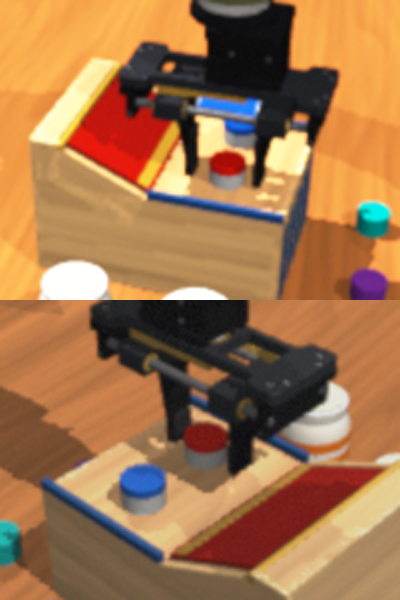

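The side and scene views show the fingers straddling the red tin, with the blue tin clear. I'll widen to 70 mm so the flap is well open before the tin reaches the edge, drop 2 mm, and push until the tin's centre is about 8 mm short of the edge.

```bash
python3 -m crank '[[[0,0,2,0,0.61],[0,0,2,0,0.61],[0,4,2,0,0.61],[0,8,2,0,0.61],[0,11,2,0,0.61],[0,14,2,0,0.61],[0,17,2,0,0.61],[0,20,2,0,0.61],[0,24,2,0,0.61],[0,28,2,0,0.61],[0,32,2,0,0.61],[0,36,2,0,0.61],[0,40,2,0,0.61],[0,44,2,0,0.61],[0,48,2,0,0.61],[0,52,2,0,0.61],[0,56,2,0,0.61],[0,60,2,0,0.61],[0,60,2,0,0.61],[0,60,2,0,0.61]]]'; python3 go.py 9 32 115; python3 - <<'E'
from h import *
snap('side','s3.png'); snap('scene','c3.png')
b=cv2.imread('pics/s3.png')[125:245,185:345]; e=cv2.imread('pics/c3.png')[125:245,170:330]
cv2.imwrite('pics/m3.png',np.vstack([cv2.resize(x,None,fx=2.5,fy=2.5,interpolation=cv2.INTER_CUBIC) for x in(b,e)]))
E
```

```text
time: 5.45
ee_pos: [0.5721, 0.0315, 0.1137]
eef_rot: [0.749, 0.663, 0.0, 0.0]
ft_force: [-1.5, -0.3, 0.9]
width: 0.07
grip_force: 0.8
t 5.45 target [0.5808 0.0307 0.115 ] shift [ 0.2  8.7 -1.3] toolturn 0.03
now box [ 0.3 31.8] z 113.7 w 70.0 F [-1.5 -0.3  0.9] j [-0.57  0.33  0.52  1.76 -0.18  1.1  -0.11]
```

View pics/m3.png

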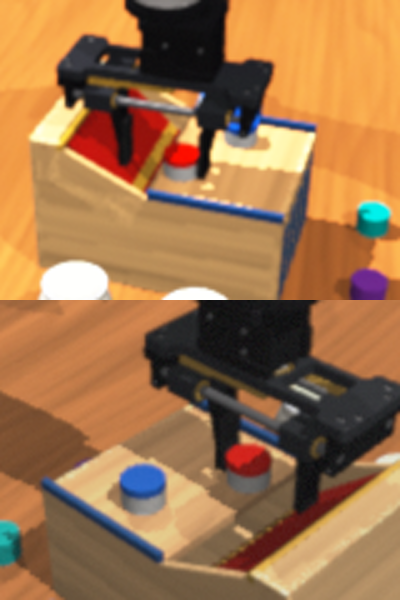

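The flap is opening under the front finger. The tin stands in front of the rear finger, about 17 mm short of the edge. Next: push on 10 mm, hold, then push slowly over the edge.

```bash
python3 -m crank '[[[0,3,0,0,0.61],[0,6,0,0,0.61],[0,9,0,0,0.61],[0,9,0,0,0.61],[0,9,0,0,0.61],[0,11,0,0,0.61],[0,13,0,0,0.61],[0,15,0,0,0.61],[0,17,0,0,0.61],[0,19,0,0,0.61],[0,21,0,0,0.61],[0,21,0,0,0.61],[0,21,0,0,0.61],[0,21,0,0,0.61]]]'; python3 go.py 9 32 115; python3 - <<'E'
from h import *
snap('side','s4.png'); snap('scene','c4.png')
b=cv2.imread('pics/s4.png')[125:245,185:345]; e=cv2.imread('pics/c4.png')[125:245,170:330]
cv2.imwrite('pics/m4.png',np.vstack([cv2.resize(x,None,fx=2.5,fy=2.5,interpolation=cv2.INTER_CUBIC) for x in(b,e)]))
E
```

```text
time: 6.95
ee_pos: [0.5927, 0.029, 0.1136]
eef_rot: [0.749, 0.663, 0.0, 0.0]
ft_force: [-3.7, 0.2, 0.4]
width: 0.0699
grip_force: 1.5
t 6.95 target [0.5808 0.0307 0.115 ] shift [  0.2 -12.   -1.4] toolturn 0.04
now box [21.  31.8] z 113.6 w 69.9 F [-3.7  0.2  0.4] j [-0.55  0.37  0.52  1.7  -0.2   1.12 -0.09]
```

View pics/m4.png

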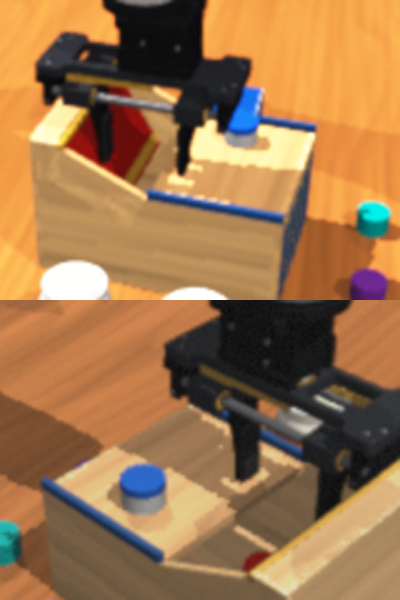

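The tin has left the deck. A red patch shows in the opening at scene pixel (273,231), so I'll check whether that's the lid lying on the box floor.

```bash
python3 - <<'E'
from h import *; from go import q,Rb
c=r.camera('scene')
for z in (.03,.06,.09): print(z,(Rb(q[2]).T@(ray(c,273,231,z)[:2]-q[:2])*1000).round(1))
w=r.camera('wrist')
a=cv2.cvtColor(c['image'],cv2.COLOR_RGB2BGR)[190:250,220:320]; b=cv2.cvtColor(w['image'],cv2.COLOR_RGB2BGR)
cv2.imwrite('pics/m5.png',np.vstack([cv2.resize(a,(500,300),interpolation=cv2.INTER_CUBIC),cv2.resize(b[:280],(500,273))]))
E
```

```text
0.03 [-0.3 26.7]
0.06 [20.7  0.8]
0.09 [ 41.8 -25.2]
```

View pics/m5.png

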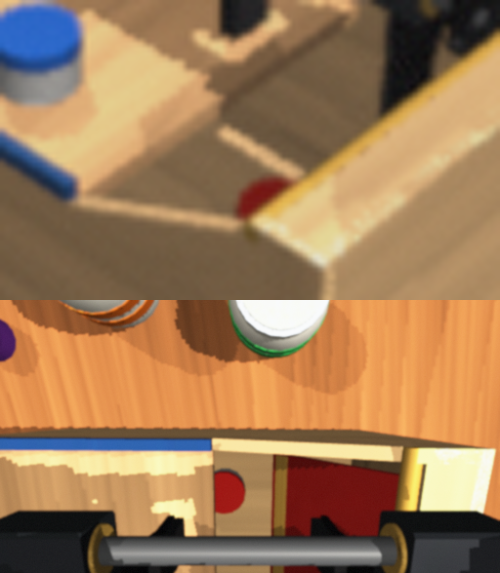

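The red lid lies round and flat on the box floor at about (0, 27), z = 30 mm, and both views agree. Now drawing back along the deck so the flap closes gently, then up.

```bash
python3 -m crank '[[[0,-5,0,0,0.61],[0,-11,0,0,0.61],[0,-17,0,0,0.61],[0,-23,0,0,0.61],[0,-29,0,0,0.61],[0,-35,0,0,0.61],[0,-41,0,0,0.61],[0,-47,0,0,0.61],[0,-53,0,0,0.61],[0,-59,0,0,0.61],[0,-65,-1,0,0.61],[0,-71,-5,0,0.61],[0,-73,-15,0,0.61],[0,-73,-30,0,0.61],[0,-73,-50,0,0.61],[0,-73,-75,0,0.61],[0,-73,-95,0,0.61],[0,-73,-110,0,0.61],[0,-73,-110,0,0.61],[0,-73,-110,0,0.61]]]'; python3 go.py 9 32 115; python3 - <<'E'
from h import *
snap('side','s6.png'); snap('scene','c6.png')
b=cv2.imread('pics/s6.png')[125:295,180:380]; e=cv2.imread('pics/c6.png')[145:315,155:355]
cv2.imwrite('pics/m6.png',np.hstack([cv2.resize(x,(400,340),interpolation=cv2.INTER_CUBIC) for x in(b,e)]))
E
```

```text
time: 9.15
ee_pos: [0.5201, 0.0379, 0.2237]
eef_rot: [0.749, 0.663, 0.0, 0.0]
ft_force: [-0.8, 0.0, -0.7]
width: 0.0702
grip_force: 0.0
t 9.15 target [0.5808 0.0307 0.115 ] shift [1.000e-01 6.110e+01 1.087e+02] toolturn 0.04
now box [-52.1  31.8] z 223.7 w 70.2 F [-0.8  0.  -0.7] j [-0.65  0.1   0.53  1.76 -0.05  1.3  -0.23]
```

View pics/m6.png

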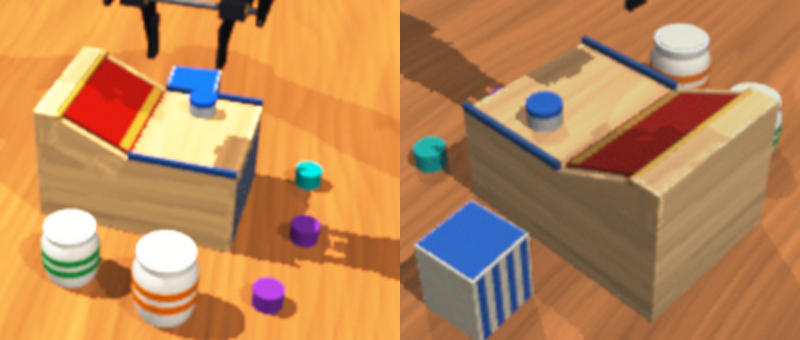

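The flap is shut, the red tin is inside, the blue tin, carton and pots are where they stood, and the robot is clear of everything. Handing in.

```bash
python3 -c "
from bench import r
print(r.close_job())"
```

```text
the job is handed in; nothing more can be done
None
```

The red-lidded tin is in the returns box with the flap shut, and the blue tin, carton and pots look undisturbed in the last pictures; I handed the job in, but no verdict came back.

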